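# Find the stamped bangle tin and push it to the dispatch line

### The job

Two like tin boxes stand on the marble ledge, and one of them has a round ink stamp underneath. Without picking anything up, first tip both boxes over towards the robot so that each lies on its side with its underside showing; then push the stamped one, still lying, away from the robot until its stamped end stands over the brass dispatch strip, and leave the other lying short of the strip. Leave the bell and the other wares where they are.

Things in the scene. Friction and masses are not known exactly. Their poses are not given: they have to be found in the camera images.
- box_a: sealed tin box, about 0.3 kg, 66 mm deep (its x) by 90 mm wide (its y) by 116 mm high (its z). Origin: centre of its underside. Starts upright, its +x side facing away from the robot (yaw up to 0.3 rad). This one has the stamp: a black ring 56 mm across with a cross, in the middle of its white underside. It may stand left or right.
- box_b: sealed tin box, about 0.3 kg, 66 mm deep (its x) by 90 mm wide (its y) by 116 mm high (its z). Origin: centre of its underside. Starts upright, its +x side facing away from the robot (yaw up to 0.3 rad). This one has a bare white underside.
- box_a_center (a point): middle of the stamped box, 58 mm above its underside. Drawn towards the robot near the top of its far side, the box tips rather than slides; past about 0.5 rad it falls by itself. It then lies 66 mm high, own x up, lid (+z end) towards the robot, underside facing away from the robot.
- box_b_center (a point): middle of the unstamped box, 58 mm above its underside. Drawn towards the robot near the top of its far side, the box tips rather than slides; past about 0.5 rad it falls by itself. It then lies 66 mm high, own x up, lid (+z end) towards the robot, underside facing away from the robot.
- strip: the dispatch line: a flat brass strip let into the ledge beyond the boxes, 40 mm wide (x) and 700 mm long (y), running across in front of the robot; flush, nothing catches on it. Origin: its middle; its x points away from the robot.
- conch_bangle: white conch-shell bangle lying flat, 74 mm across, 14 mm high; to be left alone. Origin: centre of its underside.
- lac_bangle: red lacquered wooden bangle lying flat, 72 mm across, 9 mm high; to be left alone. Origin: centre of its underside.
- ring_gauge: steel ring gauge: stepped upright stick 132 mm high on a round foot 56 mm across; to be left alone. Origin: centre of its underside.
- bell: small brass bell standing between the two tin boxes, 46 mm across, 62 mm high; to be left alone. Origin: centre of its underside.
- jar: clear glass jar with a steel screw-top lid, 76 mm across, 120 mm high; to be left alone. Origin: centre of its underside.
- weight: dark steel scale weight with a knob, standing between the boxes, beyond the bell, 40 mm across, 48 mm high; to be left alone. Origin: centre of its underside.
Things that resemble listed ones, but are neither listed nor needed, are in the scene too. Leave any pink look-alike of the box_b alone. Leave any red look-alike of the box_a alone.

How it is judged:
By the outcome, as a careful person would: the job done as asked, in the order asked, and still so for the second after the job is handed in, with the robot touching nothing.
It also fails if it takes over 64 s, if anything falls off the work surface, if the arm or the gripper's body presses on something with over 40 N, if the wrist force passes 120 N, or if a joint passes its speed limit or range.

### The arm

A 7-joint arm with a two-finger parallel gripper is mounted at the origin on the work surface. World frame = base frame: x ahead of the robot, y to its left, z up, the work surface at z = 0. Lengths are in m, angles in rad, forces in N, time in s.
With the tool pointing down it reaches from about 0.425 to 0.875 m from the base axis. Payload 4.7 kg.
Tool frame: the origin (TCP) lies midway between the tips of the shut fingers; the grasp point (between the pads) lies 19 mm behind it (ctrl.grip_point_offset is the distance from the TCP to the grasp point, in m); z points along the fingers, y is the line along which they close (so a half turn about z gives the same grasp; the last joint's range is limited). The gripper opens to 87 mm and grips with 3 to 60 N. Pads are 19 mm wide; open, the fingers measure 117 mm over their backs; the gripper's body (75 mm by 190 mm) begins 51 mm behind the grasp point.
Start: joints at [-1.281, 0.321, -0.07, 1.45, 0.023, 1.371, -0.057], TCP at [0.177, 0.625, 0.223] pointing down, gripper open.
Joint ranges: [-2.86, 2.86], [-0.3, 2.09], [-1.38, 1.24], [0.06, 2.45], [-1.56, 4.7], [0.09, 2.05], [-2.69, 2.69]. Speed limits (rad/s): [2.57, 2.57, 3.14, 3.14, 3.14, 3.14, 3.14].

### API

Orientations are given as a rotation vector (axis times angle).
In Python, from bench import ctrl gives the robot as it stands. The module is installed in compiled form; this text tells all that it offers.
- The arm moves only by the shell command python3 -m handwheel 'ROWS' [OPENING] [FORCE]. ROWS is JSON, a list of rows, each an object of numbers: "x", "y", "z": the shift along the tool's x, y, z in m; "wx", "wy", "wz": the turn, a rotation vector about the tool's x, y, z in degrees. A call has 1 to 10 rows; each row is the pose to reach, as a shift and turn from the pose commanded when the call began, along the tool's axes at that moment; what a row does not reach only later rows make up. A row lasts 1/12 s, in which the tool goes at most 41.7 mm and 7.16 degrees, less where a joint would pass 70% of its speed; a pose out of reach is approached as far as the arm can. A call with a gripper value outside its range is refused whole. OPENING is the finger opening in m, from 0 to 0.087, set as the call begins (- or left out, the last holds). The fingers move at their own pace and stop on an object; FORCE is the grip in N (left out, the last holds). Time passes only in rows, so rows that repeat a pose let the fingers close. It gives the time, the measured TCP pose, the force, the opening and the grip force at its end, in the units of the state.
- ctrl.get_state(): the state, without advancing time (a new reading comes with each control period).
- ctrl.get_image(name): name is "side" or "top" or "wrist"; returns a dict with "image" (400x640x3 uint8, red, green, blue), "K" (3x3 intrinsics, pixels), "k1" (the pictures are not rectified: a ray, as slopes to the right and down, at radius r is drawn at 1 + k1 r^2 times it, then the intrinsics apply), "world_to_cam" (4x4, takes a point from world to camera coordinates); the wrist camera has in their place "hand_eye" (4x4, takes a point from camera to tool coordinates, whose origin is the TCP and whose axes are the flange's). Camera axes: x right, y down, z forward; pixel columns grow to the right and rows downward; lengths in m; the calibration is good to about 2 mm. A picture is of the moment at which its call begins: read the wrist's pose just before it. There is no depth.
- ctrl.close_job(): hands the job in; it is judged then, once.
The state is a dict: "time": time; "joint_positions": joint angles; "qd": joint speeds; "joint_torque": joint torques, N m; "position": TCP position; "tool_rot": TCP orientation; "ft_force": force on the tool from outside, world axes, zero at the start; "torque": the same for the moment, N m; "grip_width": opening from 0.0 (shut) to 1.0 (fully open); "grip_force": force on a finger pad.
Only numpy, scipy, OpenCV 4.12 (cv2) and the standard library are available. Lean on these libraries where they do the work, as an engineer would, in place of code of your own. Each camera call takes 0.05 s, during which the arm holds its last target. There are 200 camera calls.

## Working session

There is one attempt and no reset: what is moved stays moved. The work goes in short steps, Python scripts to look and compute and a shell command to move; the robot and the scene stay as the last step left them, time stands still between calls to the robot, and variables do not carry over. Pictures are saved under pics/ and viewed, at most 10 in all, crops included, and the job is handed in when it is done.

```bash
mkdir -p pics
cat > h.py <<'E'
import numpy as np, cv2
from scipy.spatial.transform import Rotation as R
from bench import ctrl
def cam(n):
    s=ctrl.get_state(); d=ctrl.get_image(n)
    if n=="wrist":
        T=np.eye(4); T[:3,:3]=R.from_rotvec(s["tool_rot"]).as_matrix(); T[:3,3]=s["position"]
        d["c2w"]=T@np.array(d["hand_eye"])
    else: d["c2w"]=np.linalg.inv(np.array(d["world_to_cam"]))
    return d
def save(d,f,crop=None,scale=1):
    im=d["image"]
    if crop: im=im[crop[1]:crop[3],crop[0]:crop[2]]
    cv2.imwrite(f,cv2.resize(im[:,:,::-1],None,fx=scale,fy=scale,interpolation=cv2.INTER_CUBIC))
def rays(d,px):
    K=np.array(d["K"]); p=(np.array(px,float).reshape(-1,2)-K[:2,2])/[K[0,0],K[1,1]]
    q=p.copy()
    for _ in range(20): q=p/(1+d["k1"]*(q**2).sum(1,keepdims=True))
    v=np.c_[q,np.ones(len(q))]@d["c2w"][:3,:3].T
    return d["c2w"][:3,3],v
def plane(d,px,z):
    o,v=rays(d,px); return o+v*((z-o[2])/v[:,2])[:,None]
def proj(d,P):
    P=np.atleast_2d(P); c=np.c_[P,np.ones(len(P))]@np.linalg.inv(d["c2w"]).T
    q=c[:,:2]/c[:,2:3]; q=q*(1+d["k1"]*(q**2).sum(1,keepdims=True))
    K=np.array(d["K"]); return q*[K[0,0],K[1,1]]+K[:2,2]
E
python3 - <<'E'
from h import *
np.set_printoptions(precision=3,suppress=True)
ims=[]
for n in ("top","side"):
    d=cam(n); save(d,f"pics/{n}0.png"); print(n,d["c2w"],d["K"],d["k1"])
print(ctrl.get_state())
E
```

```text
top [[ 0.039 -0.977  0.209  0.384]
 [-0.999 -0.037  0.011 -0.014]
 [-0.003 -0.21  -0.978  1.309]
 [ 0.     0.     0.     1.   ]] [[489.169   0.    321.018]
 [  0.    489.169 200.518]
 [  0.      0.      1.   ]] -0.13801410162074249
side [[ 0.991 -0.055  0.125  0.487]
 [-0.135 -0.533  0.835 -1.056]
 [ 0.02  -0.844 -0.535  0.765]
 [ 0.     0.     0.     1.   ]] [[472.744   0.    323.9  ]
 [  0.    472.744 197.276]
 [  0.      0.      1.   ]] -0.09672769634465427
{'time': 0.1, 'joint_positions': array([-1.281,  0.322, -0.07 ,  1.452,  0.023,  1.371, -0.057]), 'qd': array([ 0.   , -0.002, -0.   , -0.002, -0.   , -0.   ,  0.001]), 'joint_torque': array([ -0.   , -49.257,  -0.406, -31.34 ,  -0.064,   0.039,   0.   ]), 'position': array([0.177, 0.625, 0.222]), 'tool_rot': array([-0.432, -3.112,  0.003]), 'ft_force': array([-0.082, -0.375, -0.143]), 'torque': array([ 0.011,  0.083, -0.037]), 'grip_force': 0.0, 'grip_width': 1.004777632920508}
```

View pics/top0.png

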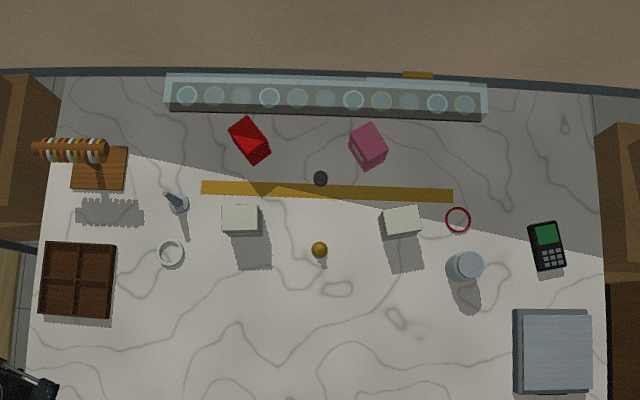

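View pics/side0.png

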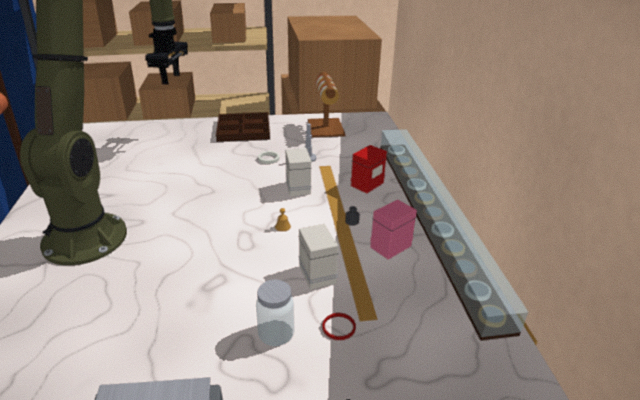

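Top view: white boxes at about (240,221) on the left and (401,221) on the right. The red (249,140) and pink (368,146) boxes beyond the strip are the look-alikes. The bell is at (320,250), the weight at (320,178), and the strip runs from (201,188) to (453,195). I'll enlarge this area to confirm the two boxes and get their corners.

Run:
```python
from h import *
np.set_printoptions(precision=3,suppress=True)
d=cam("top"); save(d,"pics/crop1.png",(195,165,460,265),3)
im=d["image"]; hsv=cv2.cvtColor(im,cv2.COLOR_RGB2HSV)
m=cv2.inRange(hsv,(15,120,60),(30,255,255)); m[:170]=0; m[215:]=0
c=max(cv2.findContours(m,0,2)[0],key=cv2.contourArea); r=cv2.boxPoints(cv2.minAreaRect(c)); print("strip",plane(d,r,0))
# box tops: canny-free; low-saturation greyish-green vs marble
for x,y in((240,212),(400,213),(240,231),(400,232),(280,230),(350,215),(240,255)): print((x,y),im[y,x],hsv[y,x])
print("rough centres z=.116",plane(d,[(240,219),(401,219)],.116)); 
print("bell,weight,conch,gauge,lac,jar",plane(d,[(320,250),(320,178),(171,253),(180,205),(458,219),(465,270)],0.02))
```

```text
strip [[ 0.671  0.334  0.   ]
 [ 0.711  0.337  0.   ]
 [ 0.712 -0.363  0.   ]
 [ 0.672 -0.361  0.   ]]
(240, 212) [155 156 144] [ 33  20 156]
(400, 213) [153 154 144] [ 33  17 154]
(240, 231) [71 75 69] [50 20 75]
(400, 232) [155 158 145] [ 37  21 158]
(280, 230) [165 165 157] [ 30  12 165]
(350, 215) [160 158 151] [ 23  14 160]
(240, 255) [109 109 101] [ 30  19 109]
rough centres z=.116 [[ 0.585  0.199  0.116]
 [ 0.6   -0.201  0.116]]
bell,weight,conch,gauge,lac,jar [[ 0.526 -0.002  0.02 ]
 [ 0.722  0.006  0.02 ]
 [ 0.501  0.396  0.02 ]
 [ 0.633  0.384  0.02 ]
 [ 0.623 -0.371  0.02 ]
 [ 0.486 -0.388  0.02 ]]
```

View pics/crop1.png

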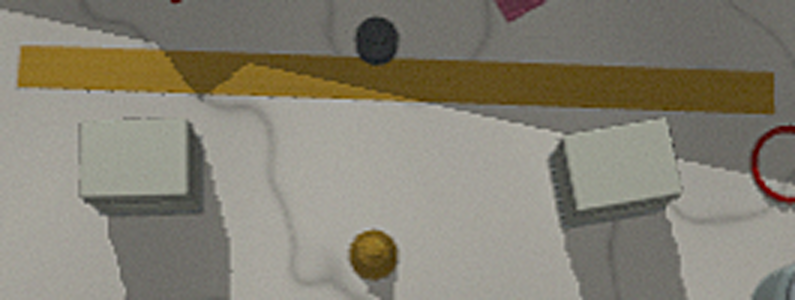

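The crop shows the two candidates, both plain grey-white: left lid corners (80,119),(187,120),(189,194),(80,197); right lid corners (563,138),(665,119),(680,191),(576,210). These fit the description; the red and pink ones don't. The stamp can't be seen until they're tipped.

Run:
```python
from h import *
np.set_printoptions(precision=3,suppress=True)
d=cam("top")
for n,c in(("L",[(80,119),(187,120),(189,195),(80,197)]),("R",[(563,138),(665,119),(680,191),(576,210)])):
    p=plane(d,np.array(c)/3+[195,165],.116); s=np.linalg.norm(p-np.roll(p,-1,0),axis=1)
    w=(p[0]+p[3]-p[1]-p[2])/2; dd=(p[0]+p[1]-p[2]-p[3])/2
    print(n,p.mean(0),"sides",s,"yaw by width",np.arctan2(-w[0],w[1]),"by depth",np.arctan2(dd[1],dd[0]))
s=ctrl.get_state(); print(R.from_rotvec(s["tool_rot"]).as_matrix(), s["position"],s["time"])
o=d["c2w"]
# wrist hand-eye
w=cam("wrist"); print(np.array(w["hand_eye"]))
```

```text
L [0.588 0.2   0.116] sides [0.09  0.063 0.091 0.066] yaw by width 0.04424299118243673 by depth 0.08501904800898757
R [ 0.598 -0.203  0.116] sides [0.087 0.062 0.088 0.061] yaw by width 0.21895112940222008 by depth 0.1971878044169964
[[-0.962  0.272 -0.   ]
 [ 0.272  0.962 -0.001]
 [-0.    -0.001 -1.   ]] [0.177 0.625 0.222] 0.2
[[ 0.    -0.97  -0.242  0.065]
 [ 1.     0.     0.001 -0.   ]
 [-0.001 -0.242  0.97  -0.162]
 [ 0.     0.     0.     1.   ]]
```

Sizes check out (90 × 66 mm lids, x ≈ 0.59–0.60, in reach). First move: halfway towards a point beyond the left box, turning to its yaw.

```bash
cat > go.py <<'E'
# prints the tool-axis shift/turn needed to reach world x y z yaw (no motion)
import sys; from h import *
x,y,z,yaw=map(float,sys.argv[1:5]); s=ctrl.get_state(); M=R.from_rotvec(s["tool_rot"]).as_matrix()
d=M.T@(np.array([x,y,z])-s["position"])
D=R.from_euler("z",yaw).as_matrix()@np.diag([-1,1,-1.])
print("t",round(s["time"],2),"pos",s["position"].round(4),"shift",d.round(4),"turn",np.degrees(R.from_matrix(M.T@D).as_rotvec()).round(2),"rows",np.linalg.norm(d)/.0417,"F",s["ft_force"].round(1))
E
python3 -m handwheel '[{"x":-0.28,"y":-0.14,"wz":-7},{"x":-0.28,"y":-0.14,"wz":-14},{"x":-0.28,"y":-0.14,"wz":-19},{"x":-0.28,"y":-0.14,"wz":-19},{"x":-0.28,"y":-0.14,"wz":-19},{"x":-0.28,"y":-0.14,"wz":-19},{"x":-0.28,"y":-0.14,"wz":-19},{"x":-0.28,"y":-0.14,"wz":-19},{"x":-0.28,"y":-0.14,"wz":-19}]' 0.045; python3 go.py .651 .204 .22 .06
```

```text
t 0.25 pos [0.177  0.6252 0.222 ] shift [-0.5708 -0.2762  0.0023] turn [-5.000e-02 -1.000e-02 -1.924e+01] rows 15.206989783290815 F [ 0.1 -1.   0.8]invalid input at $[0]: expected keys x, y, z, wx, wy, wz
```

```bash
python3 -m handwheel '[{"x":-0.04,"y":-0.02,"z":0,"wx":0,"wy":0,"wz":-7},{"x":-0.07,"y":-0.035,"z":0,"wx":0,"wy":0,"wz":-14},{"x":-0.28,"y":-0.14,"z":0,"wx":0,"wy":0,"wz":-19},{"x":-0.28,"y":-0.14,"z":0,"wx":0,"wy":0,"wz":-19},{"x":-0.28,"y":-0.14,"z":0,"wx":0,"wy":0,"wz":-19},{"x":-0.28,"y":-0.14,"z":0,"wx":0,"wy":0,"wz":-19},{"x":-0.28,"y":-0.14,"z":0,"wx":0,"wy":0,"wz":-19},{"x":-0.28,"y":-0.14,"z":0,"wx":0,"wy":0,"wz":-19},{"x":-0.28,"y":-0.14,"z":0,"wx":0,"wy":0,"wz":-19}]' 0.045; python3 go.py .651 .204 .22 .06
```

```text
time: 1.0
position: [0.4151, 0.4077, 0.2228]
tool_rot: [-0.069, 3.137, -0.005]
ft_force: [0.4, -0.6, 0.6]
grip_width: 0.531
grip_force: 0.0
t 1.0 pos [0.4151 0.4077 0.2228] shift [-0.2267 -0.2139  0.0042] turn [-0.17  0.19 -0.91] rows 7.47523056031947 F [ 0.4 -0.6  0.6]
```

```bash
python3 -m handwheel '[{"x":-0.227,"y":-0.214,"z":0,"wx":0,"wy":0,"wz":-1},{"x":-0.227,"y":-0.214,"z":0,"wx":0,"wy":0,"wz":-1},{"x":-0.227,"y":-0.214,"z":0,"wx":0,"wy":0,"wz":-1},{"x":-0.227,"y":-0.214,"z":0,"wx":0,"wy":0,"wz":-1},{"x":-0.227,"y":-0.214,"z":0,"wx":0,"wy":0,"wz":-1},{"x":-0.227,"y":-0.214,"z":0,"wx":0,"wy":0,"wz":-1},{"x":-0.227,"y":-0.214,"z":0,"wx":0,"wy":0,"wz":-1},{"x":-0.227,"y":-0.214,"z":0,"wx":0,"wy":0,"wz":-1},{"x":-0.227,"y":-0.214,"z":0,"wx":0,"wy":0,"wz":-1},{"x":-0.227,"y":-0.214,"z":0,"wx":0,"wy":0,"wz":-1}]'; python3 go.py .651 .204 .096 .06
```

```text
time: 1.83
position: [0.6475, 0.2121, 0.2219]
tool_rot: [0.11, -3.139, 0.001]
ft_force: [0.4, 0.7, 0.7]
grip_width: 0.514
grip_force: 0.0
t 1.83 pos [0.6475 0.2121 0.2219] shift [-0.003  -0.0083  0.1259] turn [-0.02 -0.05  0.59] rows 3.026414692605494 F [0.4 0.7 0.7]
```

```bash
python3 -m handwheel '[{"x":0,"y":0,"z":0,"wx":0,"wy":0,"wz":0},{"x":-0.002,"y":-0.004,"z":0.04,"wx":0,"wy":0,"wz":0},{"x":-0.002,"y":-0.004,"z":0.08,"wx":0,"wy":0,"wz":0},{"x":-0.002,"y":-0.004,"z":0.105,"wx":0,"wy":0,"wz":0},{"x":-0.002,"y":-0.004,"z":0.12,"wx":0,"wy":0,"wz":0},{"x":-0.002,"y":-0.004,"z":0.126,"wx":0,"wy":0,"wz":0},{"x":-0.002,"y":-0.004,"z":0.126,"wx":0,"wy":0,"wz":0},{"x":-0.002,"y":-0.004,"z":0.126,"wx":0,"wy":0,"wz":0}]'; python3 go.py .651 .204 .096 .06
```

```text
time: 2.5
position: [0.6492, 0.2112, 0.0977]
tool_rot: [-0.118, 3.138, 0.002]
ft_force: [0.7, -0.7, 0.7]
grip_width: 0.516
grip_force: 0.0
t 2.5 pos [0.6492 0.2112 0.0977] shift [-0.0013 -0.0074  0.0017] turn [0.06 0.07 0.87] rows 0.18383563449336834 F [ 0.7 -0.7  0.7]
```

```bash
python3 -m handwheel '[{"x":0.003,"y":-0.007,"z":0,"wx":0,"wy":0,"wz":0.8},{"x":0.01,"y":-0.007,"z":0,"wx":0,"wy":0,"wz":0.8},{"x":0.016,"y":-0.007,"z":0,"wx":0,"wy":0,"wz":0.8},{"x":0.022,"y":-0.007,"z":0,"wx":0,"wy":0,"wz":0.8},{"x":0.028,"y":-0.007,"z":0,"wx":0,"wy":0,"wz":0.8},{"x":0.034,"y":-0.007,"z":0,"wx":0,"wy":0,"wz":0.8},{"x":0.04,"y":-0.007,"z":0,"wx":0,"wy":0,"wz":0.8}]'
python3 - <<'E'
from h import *
d=cam("side"); save(d,"pics/s1.png",(220,120,420,240),3)
E
```

```text
time: 3.08
position: [0.6093, 0.2, 0.0971]
tool_rot: [-0.094, 3.14, 0.001]
ft_force: [1.8, 0.8, 0.9]
grip_width: 0.519
grip_force: 0.7
```

View pics/s1.png

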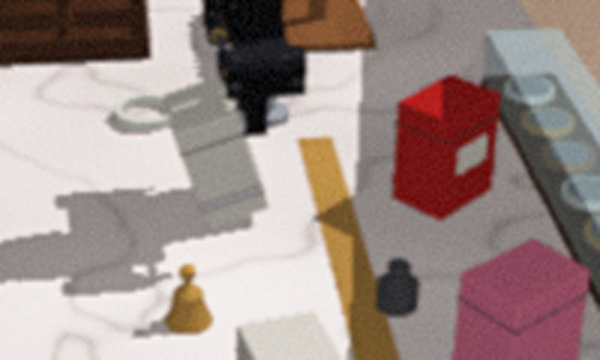

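The picture shows the left box (crop ≈(225,165)) tilting towards the robot, with the fingers behind its top edge. I'll keep pulling until it falls.

```bash
python3 -m handwheel '[{"x":0.006,"y":0,"z":0,"wx":0,"wy":0,"wz":0},{"x":0.012,"y":0,"z":0,"wx":0,"wy":0,"wz":0},{"x":0.018,"y":0,"z":0,"wx":0,"wy":0,"wz":0},{"x":0.024,"y":0,"z":0,"wx":0,"wy":0,"wz":0},{"x":0.03,"y":0,"z":0,"wx":0,"wy":0,"wz":0},{"x":0.034,"y":0,"z":0,"wx":0,"wy":0,"wz":0},{"x":0.034,"y":0,"z":0,"wx":0,"wy":0,"wz":0},{"x":0.034,"y":0,"z":0,"wx":0,"wy":0,"wz":0},{"x":0.034,"y":0,"z":0,"wx":0,"wy":0,"wz":0}]'; python3 -m handwheel '[{"x":0,"y":0,"z":-0.04,"wx":0,"wy":0,"wz":0},{"x":0,"y":0,"z":-0.08,"wx":0,"wy":0,"wz":0},{"x":0,"y":0,"z":-0.12,"wx":0,"wy":0,"wz":0},{"x":0,"y":0,"z":-0.12,"wx":0,"wy":0,"wz":0}]'; python3 go.py .662 -.190 .22 .21
```

```text
time: 3.88
position: [0.5761, 0.1978, 0.0967]
tool_rot: [-0.093, 3.14, 0.0]
ft_force: [-0.7, -0.1, 0.2]
grip_width: 0.512
grip_force: 0.0
time: 4.22
position: [0.5806, 0.199, 0.2261]
tool_rot: [-0.092, 3.126, 0.009]
ft_force: [1.8, 0.4, 1.7]
grip_width: 0.517
grip_force: 0.0
t 4.22 pos [0.5806 0.199  0.2261] shift [-0.0583 -0.3931  0.0049] turn [ 0.23  0.83 -8.66] rows 9.531249045471627 F [1.8 0.4 1.7]
```

```bash
python3 -m handwheel '[{"x":-0.005,"y":-0.04,"z":0,"wx":0,"wy":0,"wz":-5},{"x":-0.061,"y":-0.392,"z":0,"wx":0,"wy":0,"wz":-8.7},{"x":-0.061,"y":-0.392,"z":0,"wx":0,"wy":0,"wz":-8.7},{"x":-0.061,"y":-0.392,"z":0,"wx":0,"wy":0,"wz":-8.7},{"x":-0.061,"y":-0.392,"z":0,"wx":0,"wy":0,"wz":-8.7},{"x":-0.061,"y":-0.392,"z":0,"wx":0,"wy":0,"wz":-8.7},{"x":-0.061,"y":-0.392,"z":0,"wx":0,"wy":0,"wz":-8.7},{"x":-0.061,"y":-0.392,"z":0,"wx":0,"wy":0,"wz":-8.7},{"x":-0.061,"y":-0.392,"z":0,"wx":0,"wy":0,"wz":-8.7},{"x":-0.061,"y":-0.392,"z":0,"wx":0,"wy":0,"wz":-8.7}]'; python3 -m handwheel '[{"x":0,"y":0,"z":0,"wx":0,"wy":0,"wz":0},{"x":0,"y":0,"z":0,"wx":0,"wy":0,"wz":0},{"x":0,"y":0,"z":0,"wx":0,"wy":0,"wz":0},{"x":0,"y":0,"z":0,"wx":0,"wy":0,"wz":0}]';  python3 go.py .662 -.190 .096 .21
python3 - <<'E'
from h import *
d=cam("top"); save(d,"pics/t2.png",(195,165,460,290),3)
E
```

```text
time: 5.05
position: [0.6596, -0.197, 0.2163]
tool_rot: [0.322, -3.125, 0.006]
ft_force: [-0.5, -1.5, 0.0]
grip_width: 0.518
grip_force: 0.0
time: 5.38
position: [0.6605, -0.1877, 0.2164]
tool_rot: [-0.335, 3.123, 0.002]
ft_force: [-0.2, 0.2, 0.1]
grip_width: 0.517
grip_force: 0.0
t 5.38 pos [ 0.6605 -0.1877  0.2164] shift [-0.001  -0.0027  0.1204] turn [0.08 0.02 0.22] rows 2.8870361309634225 F [-0.2  0.2  0.1]
```

View pics/t2.png

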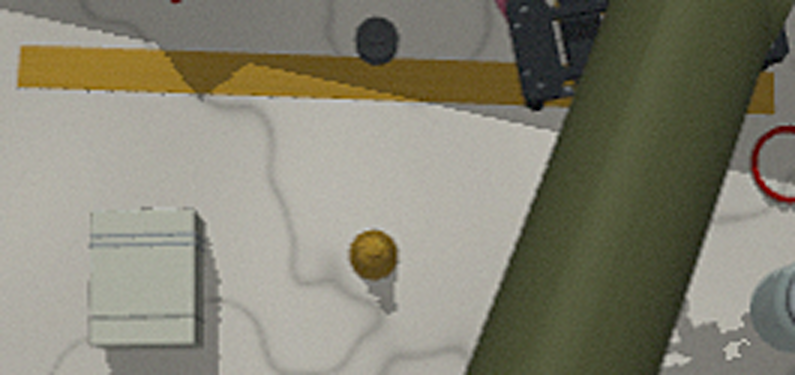

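The left box lies on its side (crop (90,208)–(200,345)), short of the strip, and the bell hasn't moved. Next I lower behind the right box and pull.

```bash
python3 -m handwheel '[{"x":0,"y":-0.002,"z":0.04,"wx":0,"wy":0,"wz":0},{"x":0,"y":-0.002,"z":0.08,"wx":0,"wy":0,"wz":0},{"x":0,"y":-0.002,"z":0.11,"wx":0,"wy":0,"wz":0},{"x":0,"y":-0.002,"z":0.12,"wx":0,"wy":0,"wz":0},{"x":0,"y":-0.002,"z":0.12,"wx":0,"wy":0,"wz":0},{"x":0,"y":-0.002,"z":0.12,"wx":0,"wy":0,"wz":0}]'; python3 -m handwheel '[{"x":0.006,"y":0,"z":0,"wx":0,"wy":0,"wz":0},{"x":0.012,"y":0,"z":0,"wx":0,"wy":0,"wz":0},{"x":0.018,"y":0,"z":0,"wx":0,"wy":0,"wz":0},{"x":0.024,"y":0,"z":0,"wx":0,"wy":0,"wz":0},{"x":0.03,"y":0,"z":0,"wx":0,"wy":0,"wz":0},{"x":0.036,"y":0,"z":0,"wx":0,"wy":0,"wz":0},{"x":0.042,"y":0,"z":0,"wx":0,"wy":0,"wz":0},{"x":0.048,"y":0,"z":0,"wx":0,"wy":0,"wz":0},{"x":0.054,"y":0,"z":0,"wx":0,"wy":0,"wz":0}]'; python3 -m handwheel '[{"x":0.006,"y":0,"z":0,"wx":0,"wy":0,"wz":0},{"x":0.012,"y":0,"z":0,"wx":0,"wy":0,"wz":0},{"x":0.018,"y":0,"z":0,"wx":0,"wy":0,"wz":0},{"x":0.022,"y":0,"z":0,"wx":0,"wy":0,"wz":0},{"x":0.022,"y":0,"z":0,"wx":0,"wy":0,"wz":0},{"x":0.022,"y":0,"z":0,"wx":0,"wy":0,"wz":0},{"x":0.022,"y":0,"z":0,"wx":0,"wy":0,"wz":0}]'; python3 -m handwheel '[{"x":0,"y":0,"z":-0.04,"wx":0,"wy":0,"wz":0},{"x":0,"y":0,"z":-0.08,"wx":0,"wy":0,"wz":0},{"x":0,"y":0,"z":-0.12,"wx":0,"wy":0,"wz":0},{"x":-0.08,"y":0,"z":-0.12,"wx":0,"wy":0,"wz":0},{"x":-0.08,"y":0,"z":-0.12,"wx":0,"wy":0,"wz":0}]'; python3 go.py .65 0 .25 0
```

```text
time: 5.93
position: [0.6612, -0.1912, 0.0977]
tool_rot: [-0.333, 3.123, -0.0]
ft_force: [-0.2, 0.1, 0.4]
grip_width: 0.518
grip_force: 0.0
time: 6.68
position: [0.6065, -0.2034, 0.0963]
tool_rot: [0.331, -3.123, -0.0]
ft_force: [-0.1, -0.3, 0.5]
grip_width: 0.516
grip_force: 0.2
time: 7.27
position: [0.5864, -0.2076, 0.0966]
tool_rot: [-0.332, 3.124, 0.0]
ft_force: [-0.5, 0.3, -0.6]
grip_width: 0.517
grip_force: 0.0
time: 7.68
position: [0.6669, -0.1928, 0.2228]
tool_rot: [-0.326, 3.115, -0.004]
ft_force: [1.4, 0.1, 1.1]
grip_width: 0.521
grip_force: 0.0
t 7.68 pos [ 0.6669 -0.1928  0.2228] shift [-0.0237  0.192  -0.0277] turn [-0.14  0.56 11.96] rows 4.687127065884012 F [1.4 0.1 1.1]
```

```bash
python3 - <<'E'
from h import *
print(ctrl.get_state()["joint_positions"].round(3)); d=cam("wrist"); print(d["K"][0][0],d["k1"])
E
python3 -m handwheel '[{"x":-0.03,"y":0.19,"z":-0.03,"wx":0,"wy":0,"wz":7},{"x":-0.03,"y":0.19,"z":-0.03,"wx":0,"wy":0,"wz":14},{"x":-0.03,"y":0.19,"z":-0.03,"wx":0,"wy":0,"wz":21},{"x":-0.03,"y":0.19,"z":-0.03,"wx":0,"wy":0,"wz":28},{"x":-0.03,"y":0.19,"z":-0.03,"wx":0,"wy":0,"wz":35},{"x":-0.03,"y":0.19,"z":-0.03,"wx":0,"wy":0,"wz":42},{"x":-0.03,"y":0.19,"z":-0.03,"wx":0,"wy":0,"wz":49},{"x":-0.03,"y":0.19,"z":-0.03,"wx":0,"wy":0,"wz":56},{"x":-0.03,"y":0.19,"z":-0.03,"wx":0,"wy":0,"wz":63},{"x":-0.03,"y":0.19,"z":-0.03,"wx":0,"wy":0,"wz":70}]'; python3 -c "
from h import *
print(ctrl.get_state()['joint_positions'].round(3))"; python3 go.py .75 0 .25 3.14
```

```text
[-0.071  0.426  0.44   1.352 -0.182  1.393  2.144]
310.28179431357665 -0.05356743813031526
time: 8.57
position: [0.6538, 0.0015, 0.2462]
tool_rot: [-1.527, -2.745, 0.001]
ft_force: [-0.1, 0.1, 0.5]
grip_width: 0.516
grip_force: 0.0
[-0.47   0.348  0.561  1.424 -0.185  1.422  0.646]
t 8.57 pos [0.6538 0.0015 0.2462] shift [-0.052   0.0809 -0.0039] turn [-2.000e-02  3.000e-02  1.219e+02] rows 2.3086200446246132 F [-0.1  0.1  0.5]
```

```bash
python3 -m handwheel '[{"x":-0.05,"y":0.08,"z":0,"wx":0,"wy":0,"wz":7},{"x":-0.05,"y":0.08,"z":0,"wx":0,"wy":0,"wz":14},{"x":-0.05,"y":0.08,"z":0,"wx":0,"wy":0,"wz":21},{"x":-0.05,"y":0.08,"z":0,"wx":0,"wy":0,"wz":28},{"x":-0.05,"y":0.08,"z":0,"wx":0,"wy":0,"wz":35},{"x":-0.05,"y":0.08,"z":0,"wx":0,"wy":0,"wz":42},{"x":-0.05,"y":0.08,"z":0,"wx":0,"wy":0,"wz":49},{"x":-0.05,"y":0.08,"z":0,"wx":0,"wy":0,"wz":56},{"x":-0.05,"y":0.08,"z":0,"wx":0,"wy":0,"wz":63},{"x":-0.05,"y":0.08,"z":0,"wx":0,"wy":0,"wz":70}]';python3 -m handwheel '[{"x":0,"y":0,"z":0,"wx":0,"wy":0,"wz":7},{"x":0,"y":0,"z":0,"wx":0,"wy":0,"wz":14},{"x":0,"y":0,"z":0,"wx":0,"wy":0,"wz":21},{"x":0,"y":0,"z":0,"wx":0,"wy":0,"wz":28},{"x":0,"y":0,"z":0,"wx":0,"wy":0,"wz":35},{"x":0,"y":0,"z":0,"wx":0,"wy":0,"wz":42},{"x":0,"y":0,"z":0,"wx":0,"wy":0,"wz":49},{"x":0,"y":0,"z":0,"wx":0,"wy":0,"wz":52},{"x":0,"y":0,"z":0,"wx":0,"wy":0,"wz":52},{"x":0,"y":0,"z":0,"wx":0,"wy":0,"wz":52}]'; python3 go.py .75 0 .25 3.14
python3 - <<'E'
from h import *
d=cam("wrist"); save(d,"pics/w1.png")
d=cam("top"); save(d,"pics/t3.png")
E
```

```text
time: 9.4
position: [0.7482, 0.0017, 0.2458]
tool_rot: [-2.826, -1.372, 0.001]
ft_force: [-0.3, 0.5, 0.1]
grip_width: 0.514
grip_force: 0.0
time: 10.23
position: [0.7482, 0.0016, 0.246]
tool_rot: [3.141, 0.007, -0.001]
ft_force: [0.9, -0.2, -1.1]
grip_width: 0.516
grip_force: 0.0
t 10.23 pos [0.7482 0.0016 0.246 ] shift [ 0.0018  0.0016 -0.004 ] turn [0.01 0.04 0.33] rows 0.1133484853554288 F [ 0.9 -0.2 -1.1]
```

View pics/w1.png

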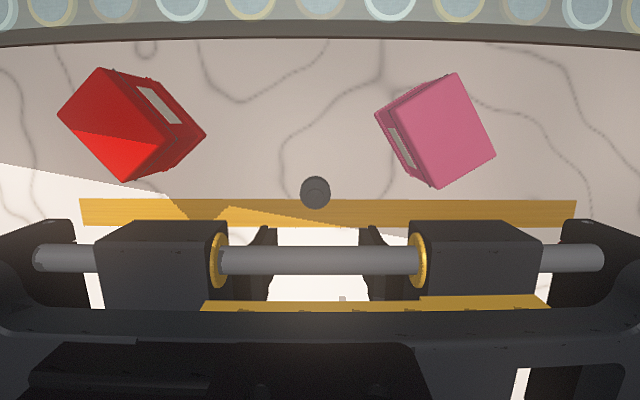

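The wrist camera looks past the gripper at the far goods, so the gripper hides the boxes. A quarter turn back puts the wide image axis along x, which will show the underside.

```bash
python3 -m handwheel '[{"x":0,"y":-0.03,"z":0,"wx":0,"wy":0,"wz":-7},{"x":0,"y":-0.06,"z":0,"wx":0,"wy":0,"wz":-14},{"x":0,"y":-0.09,"z":0,"wx":0,"wy":0,"wz":-21},{"x":0,"y":-0.12,"z":0,"wx":0,"wy":0,"wz":-28},{"x":0,"y":-0.12,"z":0,"wx":0,"wy":0,"wz":-35},{"x":0,"y":-0.12,"z":0,"wx":0,"wy":0,"wz":-42},{"x":0,"y":-0.12,"z":0,"wx":0,"wy":0,"wz":-49},{"x":0,"y":-0.12,"z":0,"wx":0,"wy":0,"wz":-56},{"x":0,"y":-0.12,"z":0,"wx":0,"wy":0,"wz":-63},{"x":0,"y":-0.12,"z":0,"wx":0,"wy":0,"wz":-70}]';python3 -m handwheel '[{"x":0,"y":0,"z":0,"wx":0,"wy":0,"wz":-7},{"x":0,"y":0,"z":0,"wx":0,"wy":0,"wz":-14},{"x":0,"y":0,"z":0,"wx":0,"wy":0,"wz":-20},{"x":0,"y":0,"z":0,"wx":0,"wy":0,"wz":-20},{"x":0,"y":0,"z":0,"wx":0,"wy":0,"wz":-20}]'; python3 go.py .75 0.12 .25 -1.57
python3 - <<'E'
from h import *
d=cam("wrist"); save(d,"pics/w2.png")
print(proj(d,[[.56,.2,.033],[.56,-.2,.033]]))
d=cam("top"); np.savez("top3.npz",**d); save(d,"pics/t3.png",(195,165,460,290),3)
E
```

```text
time: 11.17
position: [0.748, 0.1211, 0.2466]
tool_rot: [-2.565, -1.813, -0.0]
ft_force: [0.3, -0.8, -0.9]
grip_width: 0.517
grip_force: 0.0
time: 11.58
position: [0.748, 0.1211, 0.2467]
tool_rot: [-2.222, -2.221, -0.001]
ft_force: [-0.2, 0.3, -0.5]
grip_width: 0.516
grip_force: 0.0
t 11.58 pos [0.748  0.1211 0.2467] shift [-0.0011  0.002  -0.0033] turn [ 0.01 -0.03 -0.08] rows 0.09558285233639785 F [-0.2  0.3 -0.5]
[[158.63077728 112.95181856]
 [193.46350732 387.6467189 ]]
```

View pics/w2.png

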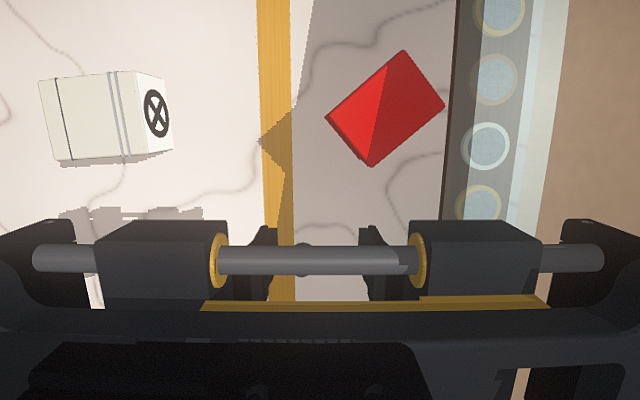

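View pics/t3.png

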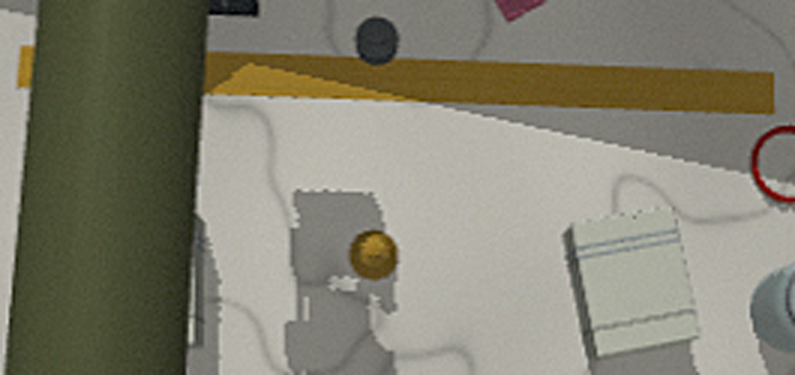

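The stamp (ring with cross) is on the left box at wrist (156,113), so the left box is box_a. The top view shows the right box lying too (crop (565,210)–(697,357)), short of the strip, with bell and weight undisturbed. Next: the box poses and the push geometry.

```bash
python3 - <<'E'
from h import *
np.set_printoptions(precision=3,suppress=True)
d=dict(np.load("top3.npz"))
for n,c in(("L",[(91,209),(194,208),(197,344),(90,345)]),("R",[(575,224),(672,208),(697,338),(596,357)])):
    p=plane(d,np.array(c)/3+[195,165],.066); print(n,p[:,:2],np.linalg.norm(p-np.roll(p,-1,0),axis=1),"far mid",p[:2].mean(0),"near mid",p[2:].mean(0))
E
python3 -m handwheel '[{"x":0,"y":0.04,"z":0,"wx":0,"wy":0,"wz":-7},{"x":0.03,"y":0.08,"z":0,"wx":0,"wy":0,"wz":-14},{"x":0.06,"y":0.1,"z":0,"wx":0,"wy":0,"wz":-21},{"x":0.07,"y":0.14,"z":0,"wx":0,"wy":0,"wz":-28},{"x":0.07,"y":0.18,"z":0,"wx":0,"wy":0,"wz":-35},{"x":0.07,"y":0.22,"z":0,"wx":0,"wy":0,"wz":-42},{"x":0.07,"y":0.25,"z":0,"wx":0,"wy":0,"wz":-49},{"x":0.07,"y":0.28,"z":0,"wx":0,"wy":0,"wz":-56},{"x":0.07,"y":0.3,"z":0,"wx":0,"wy":0,"wz":-63},{"x":0.07,"y":0.3,"z":0,"wx":0,"wy":0,"wz":-70}]';python3 -m handwheel '[{"x":0,"y":0,"z":0,"wx":0,"wy":0,"wz":-7},{"x":0,"y":0,"z":0,"wx":0,"wy":0,"wz":-14},{"x":0,"y":0,"z":0,"wx":0,"wy":0,"wz":-21},{"x":0,"y":0,"z":0,"wx":0,"wy":0,"wz":-24},{"x":0,"y":0,"z":0,"wx":0,"wy":0,"wz":-24}]'; python3 go.py .41 0.19 .15 .05;  python3 -c "
from h import *
print(ctrl.get_state()['joint_positions'].round(3))"
```

```text
L [[0.551 0.243]
 [0.555 0.154]
 [0.44  0.144]
 [0.435 0.235]] [0.089 0.116 0.091 0.116] far mid [0.553 0.198 0.066] near mid [0.437 0.19  0.066]
R [[ 0.554 -0.172]
 [ 0.57  -0.256]
 [ 0.46  -0.277]
 [ 0.442 -0.192]] [0.085 0.112 0.088 0.114] far mid [ 0.562 -0.214  0.066] near mid [ 0.451 -0.234  0.066]
time: 12.52
position: [0.9366, 0.1736, 0.2135]
tool_rot: [0.842, 2.955, 0.061]
ft_force: [-0.8, 0.5, 0.3]
grip_width: 0.517
grip_force: 0.0
time: 12.93
position: [0.9361, 0.1755, 0.2164]
tool_rot: [0.212, 3.056, 0.04]
ft_force: [-0.4, 0.2, 0.8]
grip_width: 0.521
grip_force: 0.0
t 12.93 pos [0.9361 0.1755 0.2164] shift [ 0.5265 -0.0597  0.0249] turn [  1.37   4.49 -10.8 ] rows 12.721614017272799 F [-0.4  0.2  0.8]
[-0.233  1.215  0.982  0.058 -0.971  1.813  1.248]
```

I got a sign wrong and the arm went outwards; no contact. Bringing it back now.

```bash
python3 -m handwheel '[{"x":0.04,"y":0,"z":-0.03,"wx":0,"wy":2,"wz":-3},{"x":0.08,"y":0,"z":-0.03,"wx":1,"wy":4,"wz":-6},{"x":0.12,"y":0,"z":-0.03,"wx":1.4,"wy":4.5,"wz":-9},{"x":0.16,"y":0,"z":-0.03,"wx":1.4,"wy":4.5,"wz":-11},{"x":0.2,"y":0,"z":-0.03,"wx":1.4,"wy":4.5,"wz":-11},{"x":0.24,"y":0,"z":-0.03,"wx":1.4,"wy":4.5,"wz":-11},{"x":0.28,"y":0,"z":-0.03,"wx":1.4,"wy":4.5,"wz":-11},{"x":0.32,"y":0,"z":-0.03,"wx":1.4,"wy":4.5,"wz":-11},{"x":0.32,"y":0,"z":-0.03,"wx":1.4,"wy":4.5,"wz":-11},{"x":0.32,"y":0,"z":-0.03,"wx":1.4,"wy":4.5,"wz":-11}]'; python3 go.py .408 0.189 .2 .07;  python3 -c "
from h import *
print(ctrl.get_state()['joint_positions'].round(3))"
```

```text
time: 13.77
position: [0.6101, 0.2232, 0.2205]
tool_rot: [0.087, -3.131, -0.008]
ft_force: [1.5, 1.2, -0.2]
grip_width: 0.518
grip_force: 0.0
t 13.77 pos [0.6101 0.2232 0.2205] shift [ 0.2035 -0.023   0.0222] turn [ 0.32 -0.52 -0.83] rows 4.940233077394471 F [ 1.5  1.2 -0.2]
[-1.21   0.568  1.201  1.48  -0.535  1.463  1.625]
```

```bash
python3 -m handwheel '[{"x":0.04,"y":-0.005,"z":0,"wx":0,"wy":0,"wz":-0.8},{"x":0.08,"y":-0.01,"z":0,"wx":0,"wy":0,"wz":-0.8},{"x":0.12,"y":-0.015,"z":0,"wx":0,"wy":0,"wz":-0.8},{"x":0.16,"y":-0.02,"z":0,"wx":0,"wy":0,"wz":-0.8},{"x":0.2,"y":-0.023,"z":0,"wx":0,"wy":0,"wz":-0.8},{"x":0.204,"y":-0.023,"z":0,"wx":0,"wy":0,"wz":-0.8},{"x":0.204,"y":-0.023,"z":0,"wx":0,"wy":0,"wz":-0.8},{"x":0.204,"y":-0.023,"z":0,"wx":0,"wy":0,"wz":-0.8}]'; python3 go.py .408 0.189 .025 .07;  python3 -c "
from h import *
print(ctrl.get_state()['joint_positions'].round(3))"
```

```text
time: 14.43
position: [0.4138, 0.1864, 0.2229]
tool_rot: [0.107, -3.138, -0.009]
ft_force: [0.0, 0.0, -0.1]
grip_width: 0.514
grip_force: 0.0
t 14.43 pos [0.4138 0.1864 0.2229] shift [0.0054 0.0019 0.1979] turn [ 0.32 -0.07 -0.09] rows 4.748130665078055 F [ 0.   0.  -0.1]
[-1.63  -0.285  1.001  1.938  0.239  1.364  0.942]
```

```bash
python3 -m handwheel '[{"x":0.006,"y":0.002,"z":0.03,"wx":0,"wy":0,"wz":0},{"x":0.008,"y":0.002,"z":0.06,"wx":0,"wy":0,"wz":0},{"x":0.008,"y":0.002,"z":0.09,"wx":0,"wy":0,"wz":0},{"x":0.008,"y":0.002,"z":0.11,"wx":0,"wy":0,"wz":0},{"x":0.008,"y":0.002,"z":0.115,"wx":0,"wy":0,"wz":0},{"x":0.008,"y":0.002,"z":0.115,"wx":0,"wy":0,"wz":0},{"x":0.008,"y":0.002,"z":0.115,"wx":0,"wy":0,"wz":0}]'; python3 go.py .408 0.189 .025 .07;  python3 -c "
from h import *
print(ctrl.get_state()['joint_positions'].round(3))"
```

```text
time: 15.02
position: [0.409, 0.1865, 0.1087]
tool_rot: [-0.101, 3.138, -0.002]
ft_force: [0.0, -0.4, 0.4]
grip_width: 0.517
grip_force: 0.0
t 15.02 pos [0.409  0.1865 0.1087] shift [0.0011 0.0027 0.0837] turn [-0.07  0.13 -0.32] rows 2.007587809499701 F [ 0.  -0.4  0.4]
[-1.687 -0.122  1.165  2.099  0.129  1.093  1.051]
```

```bash
python3 -m handwheel '[{"x":0.002,"y":0.003,"z":0.025,"wx":0,"wy":0,"wz":0},{"x":0.002,"y":0.003,"z":0.05,"wx":0,"wy":0,"wz":0},{"x":0.002,"y":0.003,"z":0.07,"wx":0,"wy":0,"wz":0},{"x":0.002,"y":0.003,"z":0.083,"wx":0,"wy":0,"wz":0},{"x":0.002,"y":0.003,"z":0.083,"wx":0,"wy":0,"wz":0},{"x":0.002,"y":0.003,"z":0.083,"wx":0,"wy":0,"wz":0}]'; python3 go.py .408 0.189 .025 .07;  python3 -c "
from h import *
print(ctrl.get_state()['joint_positions'].round(3))"
```

```text
time: 15.52
position: [0.4063, 0.1898, 0.0255]
tool_rot: [-0.104, 3.139, -0.001]
ft_force: [0.5, -0.0, 0.9]
grip_width: 0.516
grip_force: 0.0
t 15.52 pos [0.4063 0.1898 0.0255] shift [-0.0017 -0.0009  0.0005] turn [-0.04  0.08 -0.21] rows 0.04745213245221179 F [ 0.5 -0.   0.9]
[-1.581  0.183  1.165  2.176 -0.213  0.903  1.348]
```

```bash
python3 -m handwheel '[{"x":-0.008,"y":0,"z":0,"wx":0,"wy":0,"wz":0},{"x":-0.016,"y":0,"z":0,"wx":0,"wy":0,"wz":0},{"x":-0.024,"y":0,"z":0,"wx":0,"wy":0,"wz":0},{"x":-0.032,"y":0,"z":0,"wx":0,"wy":0,"wz":0},{"x":-0.04,"y":0,"z":0,"wx":0,"wy":0,"wz":0},{"x":-0.048,"y":0,"z":0,"wx":0,"wy":0,"wz":0},{"x":-0.056,"y":0,"z":0,"wx":0,"wy":0,"wz":0},{"x":-0.064,"y":0,"z":0,"wx":0,"wy":0,"wz":0},{"x":-0.072,"y":0,"z":0,"wx":0,"wy":0,"wz":0},{"x":-0.08,"y":0,"z":0,"wx":0,"wy":0,"wz":0}]';python3 -m handwheel '[{"x":-0.007,"y":0,"z":0,"wx":0,"wy":0,"wz":0},{"x":-0.014,"y":0,"z":0,"wx":0,"wy":0,"wz":0},{"x":-0.021,"y":0,"z":0,"wx":0,"wy":0,"wz":0},{"x":-0.028,"y":0,"z":0,"wx":0,"wy":0,"wz":0},{"x":-0.034,"y":0,"z":0,"wx":0,"wy":0,"wz":0},{"x":-0.04,"y":0,"z":0,"wx":0,"wy":0,"wz":0},{"x":-0.046,"y":0,"z":0,"wx":0,"wy":0,"wz":0},{"x":-0.05,"y":0,"z":0,"wx":0,"wy":0,"wz":0},{"x":-0.05,"y":0,"z":0,"wx":0,"wy":0,"wz":0}]'; python3 go.py .562 0.2 .025 .07
python3 - <<'E'
from h import *
d=cam("top"); np.savez("top4.npz",**d); save(d,"pics/t4.png",(195,165,460,290),3)
E
```

```text
time: 16.35
position: [0.4857, 0.1957, 0.0253]
tool_rot: [-0.106, 3.14, 0.002]
ft_force: [-3.0, 0.0, 2.9]
grip_width: 0.517
grip_force: 1.3
time: 17.1
position: [0.5362, 0.1984, 0.0247]
tool_rot: [-0.105, 3.138, -0.0]
ft_force: [-0.0, -0.9, 0.1]
grip_width: 0.519
grip_force: 0.0
t 17.1 pos [0.5362 0.1984 0.0247] shift [-0.0259 -0.0001 -0.0002] turn [-0.02  0.11 -0.19] rows 0.621122932194951 F [-0.  -0.9  0.1]
```

View pics/t4.png

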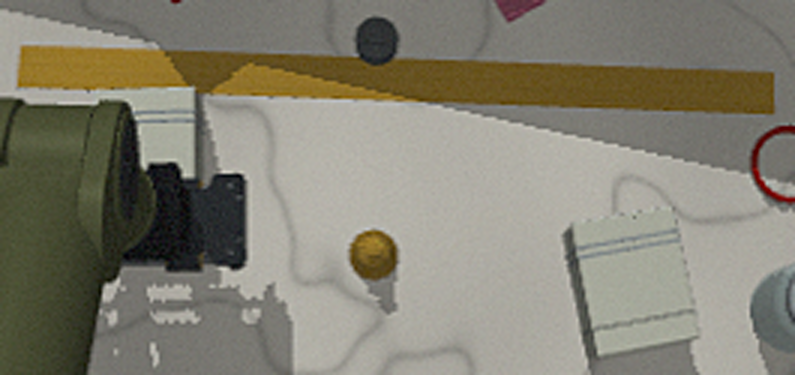

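Box_a's far edge is at crop (135–195,88). It is straight, lying, and just short of the strip in the picture because of parallax. Computing the remaining distance.

Run:
```python
from h import *
d=dict(np.load("top4.npz"))
print(plane(d,np.array([(140,90),(195,88)])/3+[195,165],.066).round(3))
```

```text
[[0.657 0.208 0.066]
 [0.66  0.16  0.066]]
```

```bash
python3 -m handwheel '[{"x":-0.006,"y":0,"z":0,"wx":0,"wy":0,"wz":0},{"x":-0.012,"y":0,"z":0,"wx":0,"wy":0,"wz":0},{"x":-0.018,"y":0,"z":0,"wx":0,"wy":0,"wz":0},{"x":-0.024,"y":0,"z":0,"wx":0,"wy":0,"wz":0},{"x":-0.028,"y":0,"z":0,"wx":0,"wy":0,"wz":0},{"x":-0.032,"y":0,"z":0,"wx":0,"wy":0,"wz":0},{"x":-0.032,"y":0,"z":0,"wx":0,"wy":0,"wz":0}]';python3 -m handwheel '[{"x":0.02,"y":0,"z":0,"wx":0,"wy":0,"wz":0},{"x":0.04,"y":0,"z":-0.01,"wx":0,"wy":0,"wz":0},{"x":0.05,"y":0,"z":-0.05,"wx":0,"wy":0,"wz":0},{"x":0.05,"y":0,"z":-0.09,"wx":0,"wy":0,"wz":0},{"x":0.05,"y":0.04,"z":-0.12,"wx":0,"wy":0,"wz":0},{"x":0.05,"y":0.08,"z":-0.15,"wx":0,"wy":0,"wz":0},{"x":0.05,"y":0.12,"z":-0.18,"wx":0,"wy":0,"wz":0},{"x":0.05,"y":0.16,"z":-0.18,"wx":0,"wy":0,"wz":0},{"x":0.05,"y":0.2,"z":-0.18,"wx":0,"wy":0,"wz":0},{"x":0.05,"y":0.24,"z":-0.18,"wx":0,"wy":0,"wz":0}]'; python3 -m handwheel '[{"x":0,"y":0.04,"z":0,"wx":0,"wy":0,"wz":0},{"x":0,"y":0.06,"z":0,"wx":0,"wy":0,"wz":0},{"x":0,"y":0.06,"z":0,"wx":0,"wy":0,"wz":0}]';python3 - <<'E'
from h import *
d=cam("top"); np.savez("top5.npz",**d); save(d,"pics/t5.png",(195,165,460,290),3)
E
```

```text
time: 17.73
position: [0.568, 0.2005, 0.0248]
tool_rot: [-0.105, 3.138, -0.0]
ft_force: [0.2, 0.6, -0.1]
grip_width: 0.518
grip_force: 0.0
time: 18.57
position: [0.5024, 0.423, 0.2063]
tool_rot: [-0.105, 3.137, 0.006]
ft_force: [0.2, -0.3, 0.6]
grip_width: 0.512
grip_force: 0.0
time: 18.82
position: [0.4949, 0.4877, 0.203]
tool_rot: [-0.12, 3.139, 0.003]
ft_force: [-0.7, 0.2, -0.5]
grip_width: 0.518
grip_force: 0.0
```

View pics/t5.png

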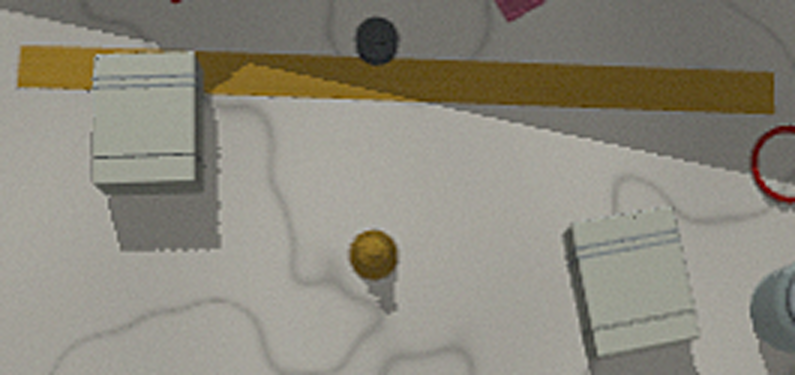

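Box_a lies with its far edge at crop (93,53)–(196,51) over the strip. The right box, bell, weight and lac bangle are where they were. One numeric check before handing in.

Run:
```python
from h import *
d=dict(np.load("top5.npz")); d0=cam("top")
p=plane(d,np.array([(94,54),(196,51),(198,183),(93,185)])/3+[195,165],.066); print(p.round(3))
far=p[:2,0].mean()
print("far",far)
if .682<far<.7: print(ctrl.close_job())
```

```text
[[0.688 0.251 0.066]
 [0.693 0.161 0.066]
 [0.577 0.152 0.066]
 [0.571 0.243 0.066]]
far 0.6905121112530925
the job is handed in; nothing more can be done
None
```

Job handed in: both boxes were tipped towards the robot, and the stamped left one was pushed until its stamped end stood over the brass strip (measured x ≈ 0.69 m, strip 0.671–0.711 m). The other lies short of it, the bell and the other wares I could see are where they were, and one mis-signed move briefly took joint 4 to its limit (read 0.058 against a minimum of 0.06 rad), which could count as a range violation.

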